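# Release the spare-nozzle drawer with its two interlock keys

### The job

On the blue drawer unit, press the two small release keys together, one fingertip on each and never one key alone, and hold both down until the spring-loaded drawer has crept all the way out to its stop; then let go and move clear so that both keys come back up. Leave the large purge button unpressed, and do not disturb or pick up the nozzle, the jar or the cutters.

Things in the scene. Friction and masses are not known exactly. Their poses are not given: they have to be found in the camera images.
- unit: Drawer unit, fixed to the bench: blue housing 200 (x) x 230 (y) x 85 mm high with a flat aluminium deck on top at 85 mm, on a yellow foot plate 300 mm wide (y). Origin: centre of its underside. Its -x axis points out of the front, the way the drawer comes (roughly towards the robot), y to the left seen from the robot, z up. The two keys stand on the deck, on a line 45 mm in front (-x) of the unit's centre.
- key_left_top (a point): Centre of the top face of the left release key (unit's +y side): black round cap 26 mm across in a grey collar 42 mm across and 12 mm high on the deck. At rest the cap's top is 24 mm above the deck (109 mm above the bench), 12 mm above its collar (4 mm when fully down). The point moves with the key. The two keys are 52 to 66 mm apart centre to centre, along the unit's y. Pressed vertically down.
- key_right_top (a point): Centre of the top face of the right release key (unit's -y side); same size and height as the left one.
- key_left (a joint): Left key's travel downwards: 0 up, 0.008 m fully down. Spring return: about 1.5 N to start, 5 N fully down. Held all the way down is best; it counts as held from 3 mm.
- key_right (a joint): Right key's travel, likewise 0 to 0.008 m, 5 N fully down.
- drawer (a joint): Drawer travel along the unit's -x: 0 shut, 0.062 m fully out at its stop. Each key's latch alone holds it shut. While both keys are down (more than about 4 mm) its spring drives it out slowly, in some 2 to 4 s; if a key is let go before about 54 mm it brakes and stops where it is. Fully out it stays out by itself, and the keys can rise.
- drawer_front (a point): Centre of the drawer's front plate (aluminium, 226 mm wide, 62 mm high, top edge 72 mm above the bench), moves with the drawer. It passes below the deck level.
- purge_top (a point): Centre of the top of the large lone purge button (black cap 42 mm across in a 58 mm grey collar, top 22 mm above the deck), on the rear half of the deck, at the left or right. Not to be pressed.
- purge (a joint): Purge button's travel downwards: 0 up, 0.006 m fully down.
- nozzle_mid (a point): Middle of a loose white spray nozzle 32 mm across and 46 mm tall, standing on the rear half of the deck beside the purge button; the point is 23 mm above the deck. To be left alone.
- jar_mid (a point): Middle of a loose jar 56 mm across, 75 mm tall, standing on the bench to one side of the unit; the point is 37 mm above the bench. To be left alone.
- cutters_mid (a point): Middle of loose side cutters with black handles, 135 mm long, 60 mm wide, 14 mm high, lying on the bench to the other side of the unit; the point is 7 mm above the bench. To be left alone.

How it is judged (in metres and radians):
On the way, in this order (a step that is already met when the one before it is completed fails the run):
1. both release keys are down together (value of joint each of key_left, key_right above 0.003 m), for 0.2 s.
2. the drawer reaches its stop while both keys are still held down (all of step 1 and value of joint drawer above 0.057 m), for 0.05 s.
At the end, for the whole second after the job is handed in: The drawer is out by more than 57 mm of its 62 mm, both release keys are back up (within 2 mm), the purge button is up, and the robot is clear (value of joint drawer above 0.057 m and value of joint each of key_left, key_right, purge below 0.002 m); the robot touches nothing.
It fails at once if one key is pressed alone (more than 5 mm down while the other is less than 1.5 mm down) ((value of joint key_left above 0.005 m and value of joint key_right below 0.0015 m) or (value of joint key_right above 0.005 m and value of joint key_left below 0.0015 m)).
It fails at once if the purge button is pressed more than 3 mm (value of joint purge above 0.003 m).
It fails at once if the nozzle, jar or cutters are moved by more than 20 mm or lifted (distance of any of nozzle_mid, jar_mid, cutters_mid from where it was at the start of the episode above 0.02 m).
It also fails if it takes over 32 s, if anything falls off the work surface, if the arm or the gripper's body presses on something with over 40 N, if the wrist force passes 120 N, or if a joint passes its speed limit or range.

### The arm

A 6-joint arm with a two-finger parallel gripper is mounted at the origin on the work surface. World frame = base frame: x ahead of the robot, y to its left, z up, the work surface at z = 0. Lengths are in m, angles in degrees, forces in N, time in s.
With the tool pointing down it reaches from about 0.425 to 1.125 m from the base axis. Payload 14.9 kg.
Tool frame: the origin (TCP) lies on the centre line of the jaws, within the pads' length; the fingertips stand 25 mm ahead of it and the grasp point (between the pads) lies 6 mm ahead of it (tip_reach is the distance from the TCP to the fingertips, in m); z points along the fingers, y is the line along which they close (so a half turn about z gives the same grasp; the last joint's range is limited). The gripper opens to 91 mm and grips with 3 to 60 N. Pads are 32 mm wide; open, the fingers measure 118 mm over their backs; the gripper's body (76 mm by 178 mm) begins 60 mm behind the grasp point.
Start: joints at [74.868, 21.709, 99.362, -0, 58.929, -1.908], TCP at [0.16, 0.681, 0.239] pointing down, gripper open.
Joint ranges: [-158.91, 158.91], [-42.39, 125.64], [0.06, 152.35], [-60.88, 240.88], [17.5, 164.5], [-176.32, 176.32]. Speed limits (degrees/s): [108.29, 108.29, 136.94, 180, 180, 180].

### API

Orientations are given as [roll, pitch, yaw] about the fixed x, y, z axes, in that order (R = Rz(yaw) Ry(pitch) Rx(roll)).
In Python, from rig import * gives the robot as it stands.
- The arm moves only by the tool send_rows, never from a script. Its argument "rows" is a list of rows, each an object with "turn": the turn, a rotation vector about the world's x, y, z in rad, a list of three; "slide": the shift along the world's x, y, z in m, a list of three; "jaw": the opening, from 0 (shut) to 1 (fully open). In form: [{"turn": [wx, wy, wz], "slide": [dx, dy, dz], "jaw": jaw}, ...]. A call has 1 to 20 rows; each row is the pose to reach, as a shift and turn from the pose commanded when the call began; what a row does not reach only later rows make up. A row lasts 1/10 s, in which the tool goes at most 50 mm and 8.59 degrees, less where a joint would pass 70% of its speed; a pose out of reach is approached as far as the arm can. A call with a gripper value outside its range is refused whole. The fingers move at their own pace and stop on an object; the grip force is fixed at half the most. Time passes only in rows, so rows that repeat a pose let the fingers close. It gives the time, the measured TCP pose, the force, the opening and the grip force at its end, in the units of the state.
- sense(): the state, without advancing time (a new reading comes with each control period).
- camera(name): name is "side" or "top"; returns the picture (420x560x3 uint8, blue, green, red); there is no depth.
- camera_model(name): a dict with "vfov" (degrees; the focal length in pixels is half the picture's height over the tangent of half this angle, whatever the lens; pixels are square), "cx", "cy" (the principal point, pixels), "distortion" ([k1, k2, p1, p2, k3] as OpenCV has them; the pictures are not rectified), "rvec" (rotation vector, rad) and "tvec" (3), from world to camera coordinates, as OpenCV has them. Camera axes: x right, y down, z forward; pixel columns grow to the right and rows downward; lengths in m; the calibration is good to about 2 mm. A picture is of the moment at which its call begins. camera_model takes no time and is no camera call.
- sign_off(): hands the job in; it is judged then, once.
The state is a dict: "time": time; "joint_pos": joint angles; "qvel": joint speeds; "joint_efforts": joint torques, N m; "tcp_pos": TCP position; "ee_rot": TCP orientation; "force": force on the tool from outside, world axes, zero at the start; "torque": the same for the moment, N m; "opening": finger opening in m; "grasp_force": force on a finger pad.
Only numpy, scipy, OpenCV 4.12 (cv2) and the standard library are available. Lean on these libraries where they do the work, as an engineer would, in place of code of your own. Each camera call takes 0.05 s, during which the arm holds its last target. There are 200 camera calls.

## Working session

There is one attempt and no reset: what is moved stays moved. The work goes in short steps, Python scripts to look and compute and a tool call to move; the robot and the scene stay as the last step left them, time stands still between calls to the robot, and variables do not carry over. Pictures are saved under pics/ and viewed, at most 10 in all, crops included, and the job is handed in when it is done.

Besides the shell and the picture viewer there is one more tool, called after "Emit:" by a JSON object that holds its "op" and its "data". send_rows: Moves the arm, as the interface text tells. Its arguments: {"type":"object","properties":{"rows":{"type":"array"}},"required":["rows"]}

```bash
mkdir -p pics
python3 - <<'E'
from rig import *
import cv2
for n in("top","side"):
    cv2.imwrite(f"pics/{n}0.png",camera(n)); print(n,camera_model(n))
print(sense())
E
```

```text
top {'vfov': 53.33980617006494, 'cx': 285.9919261569523, 'cy': 209.3378080716567, 'distortion': array([0.0085896, 0.       , 0.       , 0.       , 0.       ]), 'rvec': array([ 2.15406354, -2.15731263,  0.18731641]), 'tvec': array([0.02621405, 0.58341151, 0.92405625])}
side {'vfov': 43.004299755046674, 'cx': 280.4410276859633, 'cy': 214.9973677813483, 'distortion': array([-0.16171852,  0.        ,  0.        ,  0.        ,  0.        ]), 'rvec': array([ 2.39882073, -0.59046751,  0.21983231]), 'tvec': array([-0.49596296,  0.29001874,  1.02053999])}
{'time': 0.1, 'joint_pos': array([ 7.48690409e+01,  2.17348298e+01,  9.93912291e+01, -1.32169719e-03,
        5.89273749e+01, -1.90799122e+00]), 'qvel': array([-0.0818021 , -0.00750983, -0.10274346,  0.04059211, -0.05339401,
       -0.03477331]), 'joint_efforts': array([-1.97723704e-03, -7.65035677e+01, -4.35292411e+01,  6.51962869e-02,
        3.97639477e-02, -4.71630688e-05]), 'tcp_pos': array([0.16004733, 0.68113463, 0.23837107]), 'ee_rot': array([-1.79946558e+02, -6.48269286e-04,  1.66777715e+02]), 'force': array([ 0.1910508 ,  0.29587975, -0.26144064]), 'torque': array([ 0.0001445 , -0.03769771,  0.00516453]), 'grasp_force': 0.0, 'opening': 0.09080907901031848}
```

View pics/top0.png

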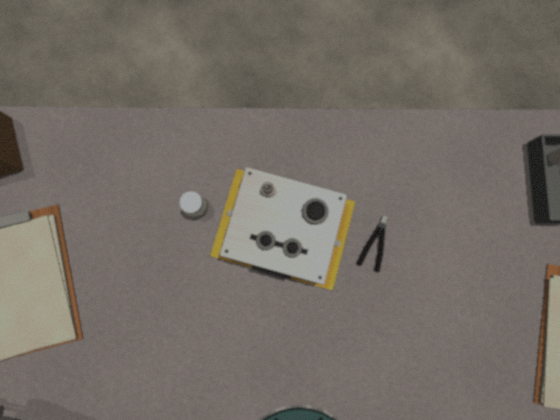

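View pics/side0.png

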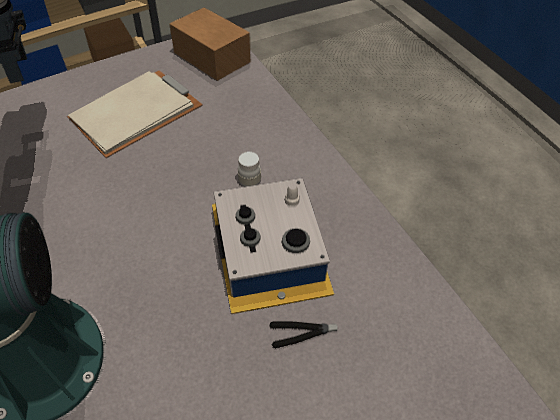

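The top view shows the keys at about (265,240) and (292,247), with purge at (315,211), nozzle at (267,188), jar on the left and cutters on the right. In the side view the keys are at about (245,212) and (250,235). Next, enlarged crops.

Run:
```python
import cv2
a=cv2.imread("pics/top0.png")[160:300,200:380]; b=cv2.imread("pics/side0.png")[170:290,200:340]
cv2.imwrite("pics/tc.png",cv2.resize(a[60:110,30:130],None,fx=8,fy=8,interpolation=cv2.INTER_CUBIC))
cv2.imwrite("pics/sc.png",cv2.resize(b[20:90,20:110],None,fx=8,fy=8,interpolation=cv2.INTER_CUBIC))
```

```text
(no output)
```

View pics/tc.png

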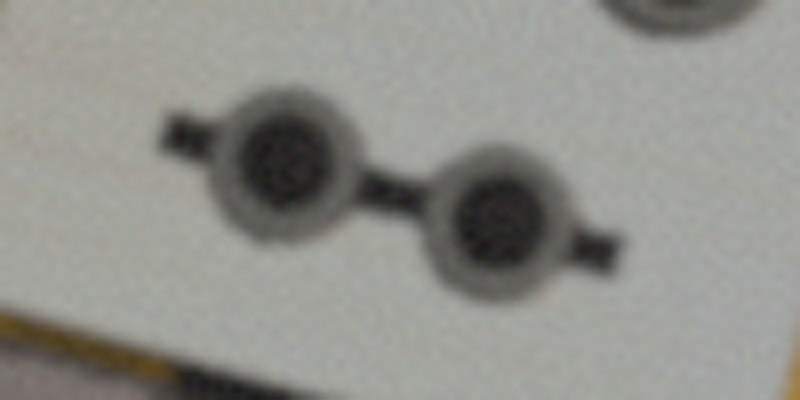

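View pics/sc.png

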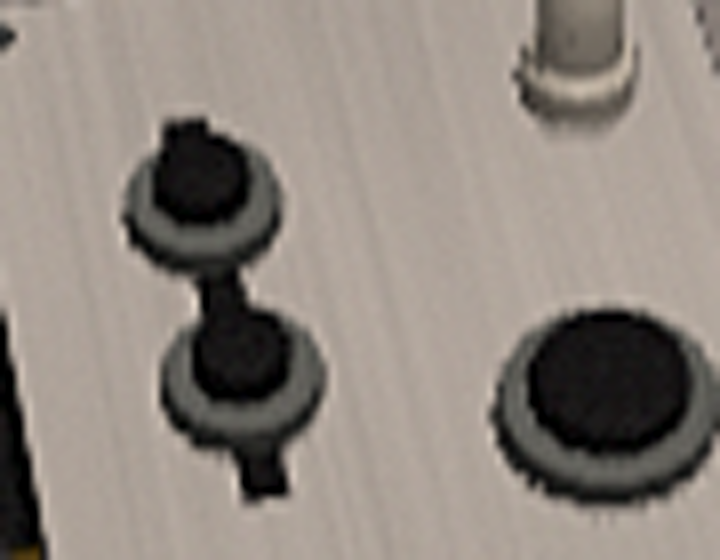

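The top crop shows the cap centres at (287,160) and (499,221). In the side crop the top faces are centred near (201,170) and (242,346). I'll triangulate those.

```bash
cat > h.py <<'E'
from rig import *
import cv2,numpy as np
def cam(n):
    m=camera_model(n);f=210/np.tan(np.radians(m['vfov']/2))
    K=np.array([[f,0,m['cx']],[0,f,m['cy']],[0,0,1]]);R=cv2.Rodrigues(m['rvec'])[0]
    return K,m['distortion'],R,m['tvec']
def ray(n,p):
    K,d,R,t=cam(n);u=cv2.undistortPoints(np.array([[p]],float),K,d)[0,0]
    v=R.T@np.array([*u,1]);return -R.T@t,v/np.linalg.norm(v)
def tri(ps):
    A=0;b=0
    for n,p in ps:
        c,v=ray(n,p);M=np.eye(3)-np.outer(v,v);A=A+M;b=b+M@c
    return np.linalg.solve(A,b)
def atz(n,p,z):
    c,v=ray(n,p);return c+v*(z-c[2])/v[2]
def proj(n,P):
    K,d,R,t=cam(n);return cv2.projectPoints(np.array(P,float).reshape(-1,3),R,t,K,d)[0][:,0]
E
python3 - <<'E'
from h import *
T=lambda x,y:(230+(x-3.5)/8,220+(y-3.5)/8)
S=lambda x,y:(220+(x-3.5)/8,190+(y-3.5)/8)
for n,t,s in(("L",T(287,160),S(201,170)),("R",T(499,221),S(242,346))):
    print(n,tri([("top",t),("side",s)]),atz("top",t,.109),atz("side",s,.109))
print("deck corners", [atz("top",p,.085)[:2].round(4) for p in((248,169),(345,195),(321,280),(225,252))])
print("purge",atz("top",(315,210),.107),"noz",atz("top",(267,187),.131))
E
```

```text
L [0.50991503 0.07062023 0.10729596] [0.50854161 0.07097341 0.109     ] [0.51064095 0.06897803 0.109     ]
R [0.49411189 0.01396643 0.10580123] [0.49224788 0.01463453 0.109     ] [0.49486721 0.01126235 0.109     ]
deck corners [array([0.6685, 0.1112]), array([ 0.6096, -0.1054]), array([ 0.4228, -0.0488]), array([0.4835, 0.1591])]
purge [ 0.57246288 -0.03576914  0.107     ] noz [0.61805134 0.0675784  0.131     ]
```

Emit:
{"op": "send_rows", "data": {"rows": [{"turn": [0,0,-0.01],"slide": [0.011,-0.02,0],"jaw": 0.5},{"turn": [0,0,-0.02],"slide": [0.03,-0.056,0],"jaw": 0.5},{"turn": [0,0,-0.042],"slide": [0.052,-0.097,0],"jaw": 0.5},{"turn": [0,0,-0.042],"slide": [0.074,-0.138,0],"jaw": 0.5},{"turn": [0,0,-0.042],"slide": [0.096,-0.179,0],"jaw": 0.5},{"turn": [0,0,-0.042],"slide": [0.118,-0.22,0],"jaw": 0.5},{"turn": [0,0,-0.042],"slide": [0.14,-0.261,0],"jaw": 0.5},{"turn": [0,0,-0.042],"slide": [0.162,-0.302,0],"jaw": 0.5},{"turn": [0,0,-0.042],"slide": [0.184,-0.343,0],"jaw": 0.5},{"turn": [0,0,-0.042],"slide": [0.206,-0.384,0],"jaw": 0.5},{"turn": [0,0,-0.042],"slide": [0.228,-0.425,0],"jaw": 0.5},{"turn": [0,0,-0.042],"slide": [0.25,-0.466,0],"jaw": 0.5},{"turn": [0,0,-0.042],"slide": [0.272,-0.507,0],"jaw": 0.5},{"turn": [0,0,-0.042],"slide": [0.294,-0.548,0],"jaw": 0.5},{"turn": [0,0,-0.042],"slide": [0.312,-0.585,-0.01],"jaw": 0.5},{"turn": [0,0,-0.042],"slide": [0.328,-0.615,-0.02],"jaw": 0.5},{"turn": [0,0,-0.042],"slide": [0.338,-0.634,-0.03],"jaw": 0.5},{"turn": [0,0,-0.042],"slide": [0.341,-0.639,-0.039],"jaw": 0.5},{"turn": [0,0,-0.042],"slide": [0.341,-0.639,-0.039],"jaw": 0.5},{"turn": [0,0,-0.042],"slide": [0.341,-0.639,-0.039],"jaw": 0.5}]}}

```text
time: 2.1
tcp_pos: [0.5006, 0.0432, 0.1998]
ee_rot: [-180.0, -0.0, 164.4]
force: [-0.6, 0.5, 0.0]
opening: 0.0455
grasp_force: 0.0
```

Emit:
{"op": "send_rows", "data": {"rows": [{"turn": [0,0,0],"slide": [0,0,-0.01],"jaw": 0.5},{"turn": [0,0,0],"slide": [0,0,-0.025],"jaw": 0.5},{"turn": [0,0,0],"slide": [0,0,-0.04],"jaw": 0.5},{"turn": [0,0,0],"slide": [0,0,-0.05],"jaw": 0.5},{"turn": [0,0,0],"slide": [0,0,-0.055],"jaw": 0.5},{"turn": [0,0,0],"slide": [0,0,-0.055],"jaw": 0.5},{"turn": [0,0,0],"slide": [0,0,-0.055],"jaw": 0.5}]}}

```text
time: 2.8
tcp_pos: [0.5014, 0.0426, 0.1453]
ee_rot: [180.0, 0.0, 164.4]
force: [0.5, 0.3, 0.6]
opening: 0.0454
grasp_force: 0.0
```

Run:
```python
from h import *
a=camera("side");s=sense();print(s['tcp_pos'],s['ee_rot'],s['force'])
p=s['tcp_pos'];d=np.array([np.sin(np.radians(15.6)),np.cos(np.radians(15.6)),0])*.0294
q=proj("side",[p+d-[0,0,.025],p-d-[0,0,.025]]);print(q, (q-[210,150])*6)
cv2.imwrite("pics/s2.png",cv2.resize(a[150:250,190:320],None,fx=6,fy=6,interpolation=cv2.INTER_CUBIC))
```

```text
[0.5014503  0.04253472 0.14543638] [1.79987971e+02 4.18813300e-02 1.64374989e+02] [-0.46000509  0.52313776  1.09161858]
[[243.51042741 206.94874538]
 [248.3828522  228.61694749]] [[201.06256449 341.69247229]
 [230.29711319 471.70168492]]
```

View pics/s2.png

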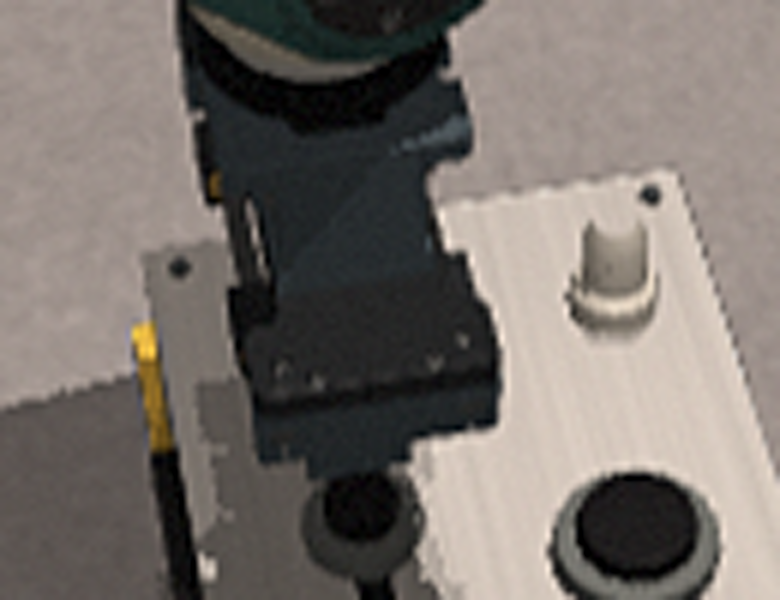

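Emit:
{"op": "send_rows", "data": {"rows": [{"turn": [0,0,0],"slide": [0,0,-0.004],"jaw": 0.5},{"turn": [0,0,0],"slide": [0,0,-0.008],"jaw": 0.5},{"turn": [0,0,0],"slide": [0,0,-0.01],"jaw": 0.5},{"turn": [0,0,0],"slide": [0,0,-0.012],"jaw": 0.5},{"turn": [0,0,0],"slide": [0,0,-0.014],"jaw": 0.5},{"turn": [0,0,0],"slide": [0,0,-0.016],"jaw": 0.5},{"turn": [0,0,0],"slide": [0,0,-0.018],"jaw": 0.5},{"turn": [0,0,0],"slide": [0,0,-0.018],"jaw": 0.5}]}}

```text
time: 3.65
tcp_pos: [0.5011, 0.0424, 0.127]
ee_rot: [-180.0, -0.0, 164.4]
force: [-3.9, -0.4, 8.3]
opening: 0.0455
grasp_force: 4.4
```

The 8.3 N upward force matches both keys being about 6–7 mm down. I'll press slightly further and hold.

Emit:
{"op": "send_rows", "data": {"rows": [{"turn": [0,0,0],"slide": [0,0,-0.0005],"jaw": 0.5},{"turn": [0,0,0],"slide": [0,0,-0.001],"jaw": 0.5},{"turn": [0,0,0],"slide": [0,0,-0.001],"jaw": 0.5},{"turn": [0,0,0],"slide": [0,0,-0.001],"jaw": 0.5},{"turn": [0,0,0],"slide": [0,0,-0.001],"jaw": 0.5},{"turn": [0,0,0],"slide": [0,0,-0.001],"jaw": 0.5},{"turn": [0,0,0],"slide": [0,0,-0.001],"jaw": 0.5},{"turn": [0,0,0],"slide": [0,0,-0.001],"jaw": 0.5},{"turn": [0,0,0],"slide": [0,0,-0.001],"jaw": 0.5},{"turn": [0,0,0],"slide": [0,0,-0.001],"jaw": 0.5},{"turn": [0,0,0],"slide": [0,0,-0.001],"jaw": 0.5},{"turn": [0,0,0],"slide": [0,0,-0.001],"jaw": 0.5},{"turn": [0,0,0],"slide": [0,0,-0.001],"jaw": 0.5},{"turn": [0,0,0],"slide": [0,0,-0.001],"jaw": 0.5},{"turn": [0,0,0],"slide": [0,0,-0.001],"jaw": 0.5},{"turn": [0,0,0],"slide": [0,0,-0.001],"jaw": 0.5},{"turn": [0,0,0],"slide": [0,0,-0.001],"jaw": 0.5},{"turn": [0,0,0],"slide": [0,0,-0.001],"jaw": 0.5},{"turn": [0,0,0],"slide": [0,0,-0.001],"jaw": 0.5},{"turn": [0,0,0],"slide": [0,0,-0.001],"jaw": 0.5}]}}

```text
time: 5.65
tcp_pos: [0.501, 0.0424, 0.1262]
ee_rot: [-180.0, -0.0, 164.4]
force: [-4.9, -0.3, 10.6]
opening: 0.0452
grasp_force: 5.3
```

Emit:
{"op": "send_rows", "data": {"rows": [{"turn": [0,0,0],"slide": [0,0,0],"jaw": 0.5},{"turn": [0,0,0],"slide": [0,0,0],"jaw": 0.5},{"turn": [0,0,0],"slide": [0,0,0],"jaw": 0.5},{"turn": [0,0,0],"slide": [0,0,0],"jaw": 0.5},{"turn": [0,0,0],"slide": [0,0,0],"jaw": 0.5},{"turn": [0,0,0],"slide": [0,0,0],"jaw": 0.5},{"turn": [0,0,0],"slide": [0,0,0],"jaw": 0.5},{"turn": [0,0,0],"slide": [0,0,0],"jaw": 0.5},{"turn": [0,0,0],"slide": [0,0,0],"jaw": 0.5},{"turn": [0,0,0],"slide": [0,0,0],"jaw": 0.5},{"turn": [0,0,0],"slide": [0,0,0],"jaw": 0.5},{"turn": [0,0,0],"slide": [0,0,0],"jaw": 0.5},{"turn": [0,0,0],"slide": [0,0,0],"jaw": 0.5},{"turn": [0,0,0],"slide": [0,0,0],"jaw": 0.5},{"turn": [0,0,0],"slide": [0,0,0],"jaw": 0.5},{"turn": [0,0,0],"slide": [0,0,0],"jaw": 0.5},{"turn": [0,0,0],"slide": [0,0,0],"jaw": 0.5},{"turn": [0,0,0],"slide": [0,0,0],"jaw": 0.5},{"turn": [0,0,0],"slide": [0,0,0],"jaw": 0.5},{"turn": [0,0,0],"slide": [0,0,0],"jaw": 0.5}]}}

```text
time: 7.65
tcp_pos: [0.5011, 0.0424, 0.1262]
ee_rot: [-180.0, -0.0, 164.4]
force: [-4.6, -0.7, 10.7]
opening: 0.0455
grasp_force: 5.3
```

Run:
```python
from h import *
a=camera("side");b=camera("top");s=sense();print(s['time'],s['tcp_pos'],s['force'])
cv2.imwrite("pics/s3.png",np.hstack([cv2.resize(a[170:320,170:340],(397,350)),cv2.resize(b[150:310,200:380],(394,350))]))
```

```text
7.75 [0.50108276 0.04242313 0.12624018] [-4.52754922 -0.17529252 10.6968317 ]
```

View pics/s3.png

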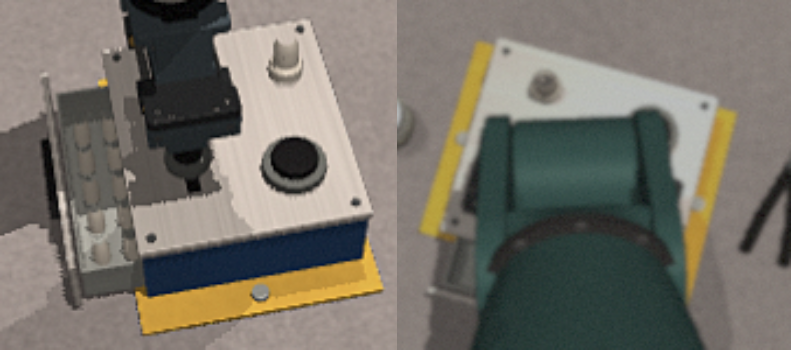

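The side view shows the drawer well out, with its front plate from (45,75) to (75,303). I'll hold a little longer and check it has stopped moving.

Emit:
{"op": "send_rows", "data": {"rows": [{"turn": [0,0,0],"slide": [0,0,0],"jaw": 0.5},{"turn": [0,0,0],"slide": [0,0,0],"jaw": 0.5},{"turn": [0,0,0],"slide": [0,0,0],"jaw": 0.5},{"turn": [0,0,0],"slide": [0,0,0],"jaw": 0.5},{"turn": [0,0,0],"slide": [0,0,0],"jaw": 0.5},{"turn": [0,0,0],"slide": [0,0,0],"jaw": 0.5},{"turn": [0,0,0],"slide": [0,0,0],"jaw": 0.5},{"turn": [0,0,0],"slide": [0,0,0],"jaw": 0.5},{"turn": [0,0,0],"slide": [0,0,0],"jaw": 0.5},{"turn": [0,0,0],"slide": [0,0,0],"jaw": 0.5}]}}

```text
time: 8.75
tcp_pos: [0.501, 0.0424, 0.1262]
ee_rot: [-180.0, -0.0, 164.4]
force: [-4.7, 0.4, 11.2]
opening: 0.0456
grasp_force: 5.3
```

Run:
```python
from h import *
a=camera("side");o=cv2.imread("pics/s3.png")[:, :397]
b=cv2.resize(a[170:320,170:340],(397,350))
d=cv2.absdiff(b,o);print("left region diff",d[:,:110].max(),d[:,:110].mean(),"all",d.mean())
# drawer front top edge ends, side crop px read at (45,75) and (68,302 ~ top edge end)
for p in((45,75),(66,292)):
    print(atz("side",(170+p[0]*170/397,170+p[1]*150/350),.072))
# predicted px of front top corners when at full travel
```

```text
left region diff 12 0.9189090909090909 all 0.9961688856902963
[0.42259852 0.17780293 0.072     ]
[ 0.34885216 -0.05465551  0.072     ]
```

The picture is unchanged, and the plate is about 116 mm ahead of the key line, where about 117 mm is expected at the stop. So the drawer is fully out, and I can lift off.

Emit:
{"op": "send_rows", "data": {"rows": [{"turn": [0,0,0],"slide": [0,0,0.003],"jaw": 0.5},{"turn": [0,0,0],"slide": [0,0,0.006],"jaw": 0.5},{"turn": [0,0,0],"slide": [0,0,0.01],"jaw": 0.5},{"turn": [0,0,0],"slide": [0,0,0.02],"jaw": 0.5},{"turn": [0,0,0],"slide": [0,0,0.035],"jaw": 0.5},{"turn": [0,0,0],"slide": [0,0,0.055],"jaw": 0.5},{"turn": [0,0,0],"slide": [0,0,0.08],"jaw": 0.5},{"turn": [0,0,0],"slide": [0,0,0.1],"jaw": 0.5},{"turn": [0,0,0],"slide": [0,0,0.11],"jaw": 0.5},{"turn": [0,0,0],"slide": [0,0,0.11],"jaw": 0.5},{"turn": [0,0,0],"slide": [0,0,0.11],"jaw": 0.5}]}}

```text
time: 9.9
tcp_pos: [0.5008, 0.0424, 0.2354]
ee_rot: [-180.0, -0.0, 164.4]
force: [-0.6, -0.2, -0.5]
opening: 0.0458
grasp_force: 0.0
```

Run:
```python
from h import *
a=camera("side");s=sense();print(s['time'],s['tcp_pos'],s['force'])
cv2.imwrite("pics/s4.png",cv2.resize(a[140:350,160:350],None,fx=2.8,fy=2.8))
```

```text
9.95 [0.50065109 0.04242154 0.23502416] [-0.23998142  1.0589267  -0.38977843]
```

View pics/s4.png

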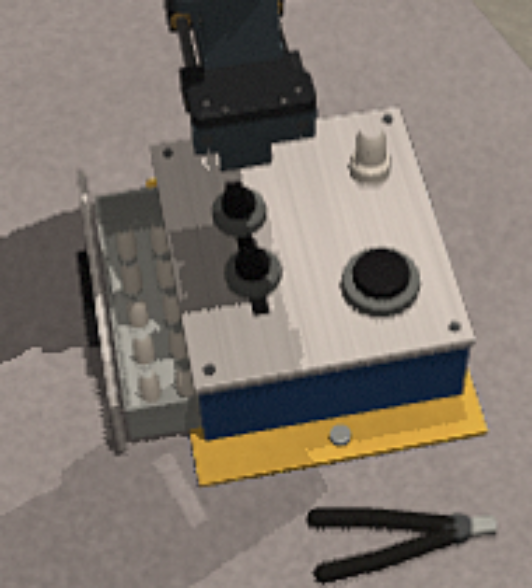

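The drawer is out, both keys are up at (239,200) and (252,264), and the gripper is clear. The purge button, nozzle and cutters look untouched.

```bash
python3 -c "
from rig import *
print(sign_off())"
```

```text
the job is handed in; nothing more can be done
None
```

I pressed both release keys together and held them until the drawer stopped moving, about 62 mm out by the side camera. The keys are back up, the arm is clear, and the job is handed in at about 10 s of the allowed 32 s; no verdict was returned.

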